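Shot cup onto the top tier, pill organiser held ready with lids up

ROBOT

A 7-joint arm with a two-finger parallel gripper is mounted at the origin on the work surface. World frame = base frame: x ahead of the robot, y to its left, z up, the work surface at z = 0. Lengths are in m, angles in rad, forces in N, time in s.
With the tool pointing down it reaches from about 0.35 to 0.9 m from the base axis. Payload 8.1 kg.
Tool frame: the origin (TCP) lies midway between the tips of the shut fingers; the grasp point (between the pads) lies 19 mm behind it; z points along the fingers, y is the direction in which the jaws open and shut (so a half turn about z gives the same grasp; the last joint's range is limited). The gripper opens to 92 mm and grips with 3 to 60 N. Pads are 19 mm wide; open, the fingers measure 130 mm over their backs; the gripper's body (75 mm by 190 mm) begins 47 mm behind the grasp point.
Start: joints at [-1.443, 0.434, 0.025, 1.573, -0.012, 1.134, -0.075], TCP at [0.143, 0.608, 0.227] pointing down, gripper open.
Joint ranges: [-2.62, 2.62], [-0.44, 2.09], [-1.27, 1.32], [0.08, 2.57], [-1.32, 4.46], [0.12, 2], [-2.74, 2.74]. Speed limits (rad/s): [2.22, 2.22, 3.01, 3.01, 3.14, 3.14, 3.14].

INTERFACE

Orientations are given as a rotation vector (axis times angle).
In Python, from cell import arm gives the robot as it stands. The module is installed in compiled form; this text tells all that it offers.
- The arm moves only by the tool jog_arm, never from a script. Its argument "increments" is a list of rows, each an object with "slide": the shift along the tool's x, y, z in mm, a list of three; "roll": the turn about the tool's z in rad; "gripper": the opening, from 0 (shut) to 1 (fully open). In form: [{"slide": [x, y, z], "roll": roll, "gripper": gripper}, ...]. A call has exactly 10 rows; each row is the pose to reach, as a shift and turn from the pose commanded when the call began, along the tool's axes at that moment; what a row does not reach only later rows make up. A row lasts 1/12 s, in which the tool goes at most 41.7 mm and 7.16 degrees, less where a joint would pass 70% of its speed; a pose out of reach is approached as far as the arm can. A call with a gripper value outside its range is refused whole. The fingers move at their own pace and stop on an object; "newtons" is the grip in N (left out, the last holds). Time passes only in rows, so rows that repeat a pose let the fingers close, or fill a call up. It gives the time, the measured TCP pose, the force and the opening at its end, in the units of the state.
- arm.observe(): the state, without advancing time (a new reading comes with each control period).
- arm.get_image(name): name is "side" or "top"; returns a dict with "frame" (420x560x3 uint8, blue, green, red), "depth" (420x560 float32, m along the optical axis (not along the pixel's ray), 0 where there is no reading), "intrinsics" (3x3 intrinsics, pixels), "R" (3x3) and "t" (3): a world point X has camera coordinates R X + t. Camera axes: x right, y down, z forward; pixel columns grow to the right and rows downward; lengths in m; the calibration is good to about 2 mm. A picture is of the moment at which its call begins.
- arm.sign_off(): hands the job in, once; it reports no verdict.
The state is a dict: "clock": time; "joints": joint angles; "dq": joint speeds; "joint_efforts": joint torques, N m; "position": TCP position; "ee_rot": TCP orientation; "force": force on the tool from outside, world axes, zero at the start; "ft_torque": the same for the moment, N m; "width": opening from 0.0 (shut) to 1.0 (fully open).
Only numpy, scipy, OpenCV 4.12 (cv2) and the standard library are available. Lean on these libraries where they do the work, as an engineer would, in place of code of your own. Each camera call takes 0.05 s, during which the arm holds its last target.

TASK

Get my tablets ready to take: first stand the little glass shot cup upright in the narrow tray on top of the white tiers, on the free part beside the steel case, and let go of it. Then draw the pink pill organiser up out of its sloped pocket, turn it level with its lids facing up, and finish still holding it like that, steady and touching nothing else, with at least 10 cm of air between it and the floor of the top tray. Leave everything else where it is.

Things in the scene. Friction and masses are not known exactly. Their poses are not given: they have to be found in the camera images.
- tiers: Fixed stack of white plastic tiers, footprint 170 x 330 mm (x, y). Origin: on the ledge under its middle; z up; +x is the open front, away from the robot. Left column, y -65 to 165 mm: three stepped tiers, floors 4, 74, 144 mm up; the highest is the narrow top tray. Right column, y -165 to -68: a bin 70 mm high carrying the sloped pocket (x -66 to 31, y -141 to -92, up to 153 mm high).
- tray (a point): Centre of the floor of the narrow top tray, 144 mm above the ledge, at (-51, 50, 144) mm in the tiers' frame; axes as the tiers. The floor inside is 62 mm along x by 224 mm along y; the lip round it is 3 mm thick and rises 8 mm above the floor. The steel case lies somewhere on it; the rest is free.
- pocket_mouth (a point): Centre of the pocket's open mouth; axes as the tiers (upright, not tilted). The pocket is a straight sleeve, inside 30 by 42 mm (42 along the tiers' y), 70 mm deep, walls 3 mm. Its axis leans 0.50 rad from vertical, the top towards the tiers' -x: the way out is (-0.479, 0, 0.878) in the tiers' frame.
- organiser_center (a point): Middle of the pink seven-day pill organiser, a closed bar 24 x 34 x 150 mm (its x, y, z), 90 g, its snap lids (shut) all on the +x face. z runs along its length, pointing up out of the pocket at the start; y is the tiers' y. It starts standing in the pocket, leaning with it, lids to the tiers' +x and partly up, its upper 80 mm out of the mouth. Lids up: its x axis points up.
- cup_center (a point): Middle (29 mm above its foot) of the glass shot cup: round, 58 mm high, 41 mm across at the foot and 45 mm at the rim, wall 3 mm, thick base, 110 g; z up along its axis. It stands on the ledge to the robot's right of the tiers at the start.
- clipper_case: Steel nail-clipper case, 30 by 64 by 14 mm (its x, y, z), lying in the top tray with its length along the tray; origin at the centre of its underside. A bystander.
- monitor: White blood-pressure monitor with a dark screen, 80 by 105 by 43 mm, in the lowest tier; origin under its centre. A bystander.
- dish: Round green ceramic dish, 92 mm across, 24 mm high, in the second tier; origin under its centre. A bystander.
- lotion: Beige lotion bottle, 56 mm across, 130 mm high, on the ledge to the left; origin under its centre. A bystander.
- cream: Low blue cream jar with a metal lid, 62 mm across, 50 mm high, on the ledge to the left; origin under its centre. A bystander.
- tumbler: White tumbler with two toothbrushes in it, 70 mm across, about 185 mm high over the brushes, on the ledge to the left; origin under its centre. A bystander.
- soap: Cream-coloured soap bar on a white soap dish, 85 by 55 by 28 mm, on the ledge to the right, beyond the cup; origin under its centre. A bystander.
Not all that is in view belongs to the job. What is shaped like the part that bears cup_center but red or turquoise is not meant.

How it is judged:
By the outcome, as a careful person would: the job done as asked, in the order asked, and still so for the second after the job is handed in, while the arm keeps its last pose, push and grip.
It also fails if it takes over 54 s, if anything falls off the work surface, if the arm or the gripper's body presses on something with over 40 N, if the wrist force passes 120 N, or if a joint passes its speed limit or range.

## Working session

There is one attempt and no reset: what is moved stays moved. The work goes in short steps, Python scripts to look and compute and a tool call to move; the robot and the scene stay as the last step left them, time stands still between calls to the robot, and variables do not carry over. Pictures are saved under pics/ and viewed, and the job is handed in when it is done.

Besides the shell and the picture viewer there is one more tool, called after "Call:" by a JSON object that holds its "op" and its "data". jog_arm: Moves the arm, as the interface text tells. Its arguments: {"type":"object","properties":{"increments":{"type":"array"},"newtons":{"type":"number"}},"required":["increments"]}

```bash
mkdir -p pics; ls; python3 - <<'E'
from cell import arm
import cv2,numpy as np
print(arm.observe())
for n in("side","top"):
    d=arm.get_image(n); cv2.imwrite(f"pics/{n}0.png",d["frame"]); np.savez(f"{n}0.npz",**d)
    print(n,d["intrinsics"],d["R"],d["t"], -d["R"].T@d["t"])
E
```

```text
pics
{'clock': 0.0, 'joints': array([-1.44257154,  0.43523921,  0.02496769,  1.57410416, -0.01159617,
        1.1339672 , -0.07512341]), 'dq': array([ 0.00080785, -0.00121833, -0.00142041,  0.00013059,  0.00041233,
        0.00065696,  0.00036578]), 'joint_efforts': array([ 2.94012416e-04, -6.67854309e+01,  9.84760299e-01, -3.14465082e+01,
       -6.05958584e-02,  4.26241430e-02,  1.70774974e-04]), 'position': array([0.14292583, 0.60791836, 0.22593208]), 'ee_rot': array([-3.61905551e-01, -3.12063962e+00,  2.47016502e-03]), 'force': array([-0.54699982,  0.07071   , -0.90476527]), 'ft_torque': array([0.01567098, 0.00173992, 0.05924622]), 'width': 0.998596341529544}
side [[435.28140545   0.         270.71697836]
 [  0.         435.28140545 212.61808196]
 [  0.           0.           1.        ]] [[ 0.70245514 -0.71163832 -0.01129979]
 [-0.41006279 -0.3916926  -0.82366584]
 [ 0.58172613  0.58322192 -0.56696288]] [-0.33606414  0.32826482  1.12816177] [-0.285602  -0.7685459  0.9062089]
top [[385.82175008   0.         284.51242127]
 [  0.         385.82175008 216.60737262]
 [  0.           0.           1.        ]] [[ 0.00271076 -0.99998065  0.00559953]
 [-0.99825254 -0.00303654 -0.05901399]
 [ 0.05902985 -0.00542977 -0.99824145]] [0.02535792 0.520759   1.10756727] [0.45440073 0.03295257 1.13620963]
```

View pics/side0.png

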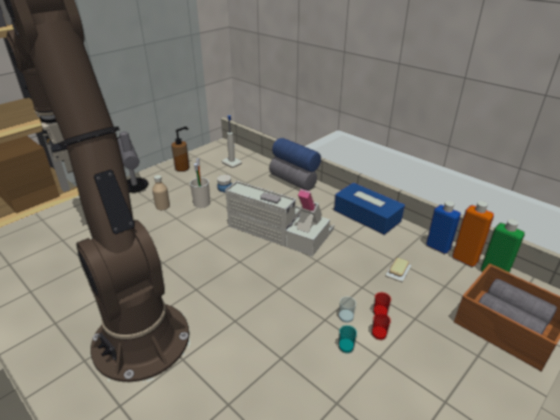

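View pics/top0.png

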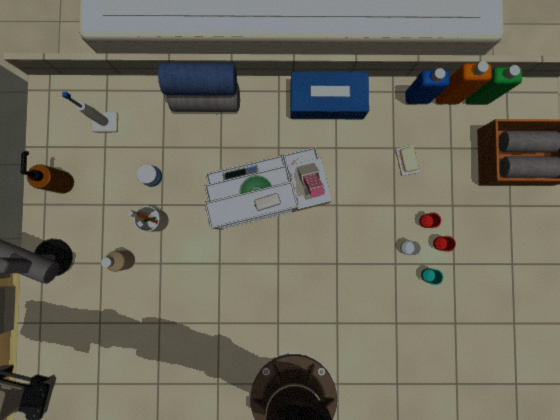

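The side view shows the tiers at about (275,215), the pink organiser at (307,200) and the clear cup at (347,308) next to the turquoise and red ones. In the top view the clear cup is at (408,247), the tiers at (267,188), the steel case at (267,202) and the organiser at (313,184). I'll zoom in and measure next.

```bash
cat > h.py <<'E'
import numpy as np,cv2
def load(n,k=0): return dict(np.load(f"{n}{k}.npz"))
def cloud(d):
    K=d["intrinsics"];z=d["depth"];v,u=np.mgrid[:z.shape[0],:z.shape[1]]
    P=np.stack([(u-K[0,2])/K[0,0]*z,(v-K[1,2])/K[1,1]*z,z],-1)
    return (P-d["t"])@d["R"]
def proj(d,X):
    c=np.atleast_2d(X)@d["R"].T+d["t"];p=c@d["intrinsics"].T;return p[:,:2]/p[:,2:]
E
python3 - <<'E'
from h import *
t=load("top");s=load("side");C=cloud(t)
a=cv2.resize(t["frame"][130:250,190:350],None,fx=5,fy=5,interpolation=2);cv2.imwrite("pics/tz.png",a)
b=cv2.resize(s["frame"][170:340,210:410],None,fx=3.5,fy=3.5,interpolation=2);cv2.imwrite("pics/sz.png",b)
cv2.imwrite("pics/tc.png",cv2.resize(t["frame"][200:300,380:470],None,fx=6,fy=6,interpolation=2))
z=C[...,2]
print(np.round(z[230:262:2,396:424:2]*1000).astype(int))
m=(z>.135)&(z<.16);m[:, :195]=0;m[:,345:]=0;m[:140]=0;m[240:]=0
p=C[m];print(len(p),cv2.minAreaRect((p[:,:2]*1000).astype(np.float32)))
hsv=cv2.cvtColor(t["frame"],cv2.COLOR_BGR2HSV)
E
```

```text
[[  -3    0    0   -1   -2   -2    1    1   -2    2    2    2    2   -3]
 [  -4    0    1    0    2   -6   -1   -1    0    3    3    0   -2    0]
 [  -1    1   -5   -2    0   -1   -4   -3    0    0    1   -1    1   -4]
 [   2   -1    1   -3    0    1    0    3    3    0   -1    3    0    0]
 [   0   -4    2    4    0   -4   -2    0   -2   -1    0    0    2   -1]
 [  -2    3 1136    1   -1   -1   -3   54   58   57   -1   -2   -1   -2]
 [   0   -6    0    0   19   47   56   10   25   35   53   56   -2   -2]
 [   0    2   -5   16   40   59   10    9    9   20   35   47   60    0]
 [   1    1    1   21   44   58   10    9    5   14   27   38   57   -2]
 [   1   -1   -2   21   43   54    9   12    8   13   26   42   60    2]
 [   1    3   -1   16   40   56   10   13    9   16   32   46   57   -1]
 [   1   -2    2    2   29   51    8   10   12   31   42   53    2   -3]
 [  -4    2    0    0    1   18   50   58   44   47   61   58    2    0]
 [  -2    2    0    0   -4    0    2    3    2   -2 1136    0    2    2]
 [  -1    0   -4   -3   -2    1   -3    0    2   -1    2   -3    1   -2]
 [  -3    1    1   -2    2   -1    0    2    1    4   -1    1    2    1]]
2562 ((555.1353759765625, 78.2768783569336), (83.34614562988281, 311.9841003417969), 18.19926643371582)
```

View pics/tz.png

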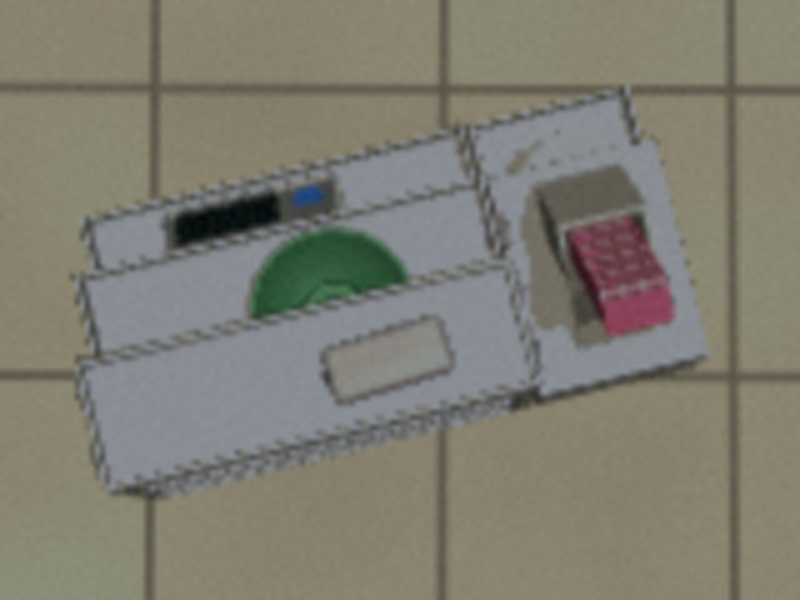

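View pics/sz.png

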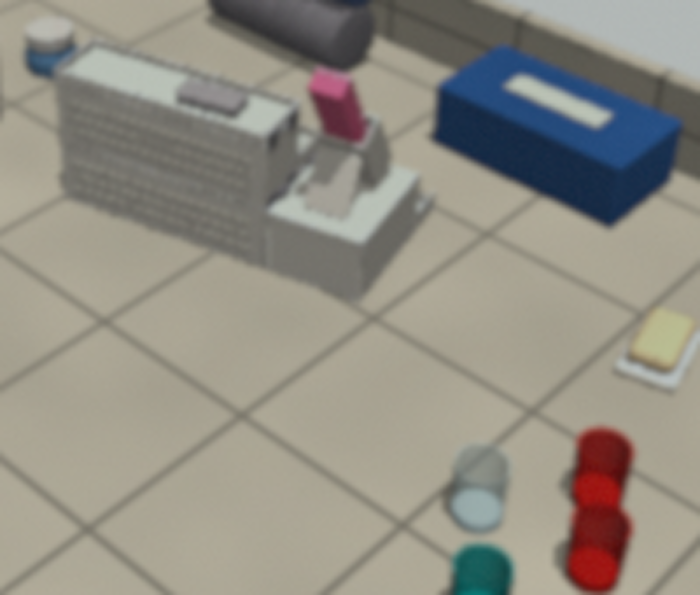

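View pics/tc.png

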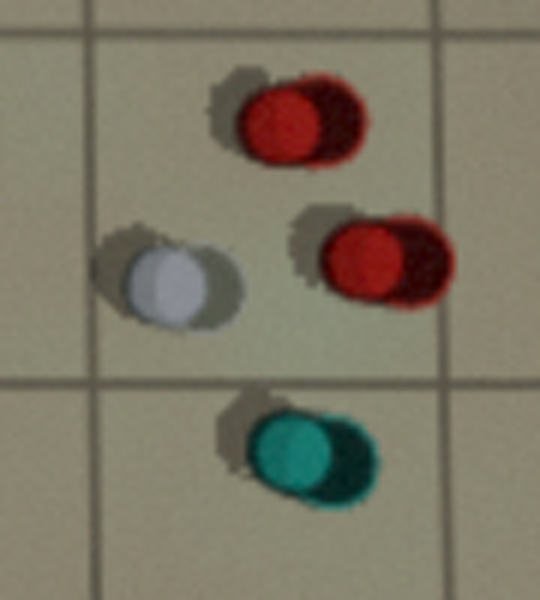

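```bash
cat > fit.py <<'E'
from h import *
from scipy.optimize import minimize
t=load("top");s=load("side")
P=np.concatenate([cloud(t)[140:240,195:345].reshape(-1,3),cloud(s)[170:270,215:340].reshape(-1,3)])
z=P[:,2]
T=P[(z>.137)&(z<.158)]
def cost(q):
    c,si=np.cos(q[2]),np.sin(q[2]);d=P[:,:2]-q[:2]/1000
    x=d[:,0]*c+d[:,1]*si;y=-d[:,0]*si+d[:,1]*c
    hi=((z>.137)&(z<.158))
    ins=(abs(x+.051)<.034)&(abs(y-.05)<.115)
    xs=(x<.1)
    h=np.full(len(P),0.)
    L=(y>-.065)&(y<.165)
    r=np.zeros(len(P))
    foot=(abs(x)<.085)&(abs(y)<.165)
    r+= (~foot)&(z>.012)            # points outside above ground
    r+= L&foot&(~ins)&(x>-.017)&hi
    r+= ins&~hi&(z<.135)
    r+= foot&(y<-.068)&(y>-.09)&(z>.08)
    sd=np.maximum(abs(x)-.085,abs(y)-.165)
    return r.sum()+0.02*np.sum(np.clip(sd[(z>.012)]*1000,0,20))+.0
best=None
from scipy.optimize import differential_evolution
r=differential_evolution(cost,[(570,650),(-60,120),(-.1,.6)],seed=1,maxiter=300,popsize=20)
print(r.x,r.fun,len(P))
q=r.x;np.save("tiers.npy",q)
c,si=np.cos(q[2]),np.sin(q[2]);R=np.array([[c,-si,0],[si,c,0],[0,0,1]]);o=np.array([q[0]/1e3,q[1]/1e3,0])
for n,d in(("top",t),("side",s)):
    im=cv2.resize(d["frame"],None,fx=3,fy=3,interpolation=2)
    def poly(pts,col):
        p=proj(d,np.array(pts)/1000@R.T+o);cv2.polylines(im,[np.round((p+.5)*3).astype(int)],True,col,1)
    poly([(-85,-65,152),(-17,-65,152),(-17,165,152),(-85,165,152)],(0,0,255))
    poly([(-85,-165,0),(85,-165,0),(85,165,0),(-85,165,0)],(255,0,0))
    poly([(-85,-165,70),(85,-165,70),(85,-68,70),(-85,-68,70)],(0,255,0))
    u=np.array([-.479,0,.878]);n_=np.array([.878,0,.479])
    # pocket mouth guess: outer 36x48; corners from extents x -66..31, top 153
    # upper corner (x highest z): mouth + n*18 has z=153
    m0=np.array([0,-116.5,0]);m0[2]=153-18*.479; 
    m0[0]=-66+18*.878
    W=m0
    poly([W+a*18*n_+b*np.array([0,24,0]) for a,b in((1,1),(1,-1),(-1,-1),(-1,1))],(0,255,255))
    C=W+5*u   # organiser centre: 80 out of 150 -> centre 5 above mouth
    for f in(12,-12): poly([C+f*n_+a*75*u+b*np.array([0,17,0]) for a,b in((1,1),(1,-1),(-1,-1),(-1,1))],(255,0,255))
    if n=="top":im=im[390:750,570:1050];
    else: im=im[510:810,630:1050]
    cv2.imwrite(f"pics/ov_{n}.png",cv2.resize(im,None,fx=1.6,fy=1.6))
print("mouth tiers",W,"orgC",C, "world",R@C/1000+o)
E
python3 fit.py
```

```text
[6.02633603e+02 7.53651937e+01 2.21860626e-01] 4640.356689069178 27500
mouth tiers [ -50.196 -116.5    144.378] orgC [ -52.591 -116.5    148.768] world [ 0.57696687 -0.04985175  0.148768  ]
```

```bash
echo
```

```text
(no output)
```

View pics/ov_top.png

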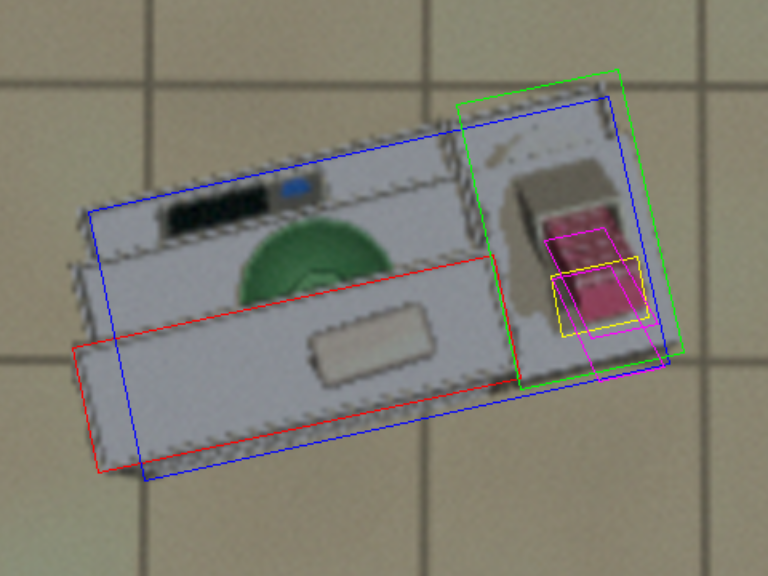

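View pics/ov_side.png

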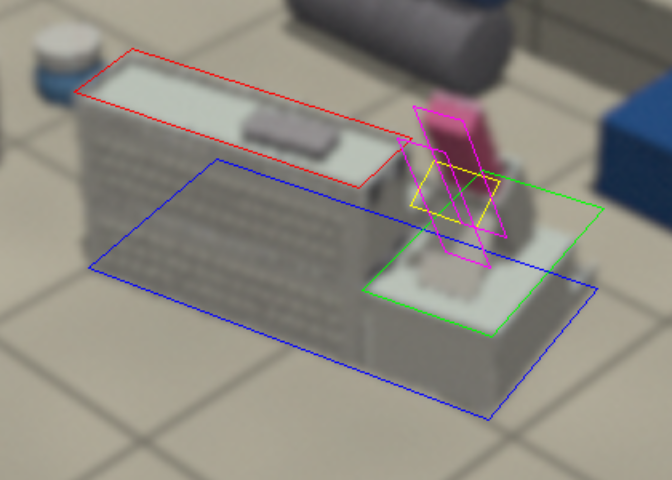

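```bash
cat > org.py <<'E'
from h import *
q=np.load("tiers.npy");c,si=np.cos(q[2]),np.sin(q[2]);R=np.array([[c,-si,0],[si,c,0],[0,0,1]]);o=np.array([q[0]/1e3,q[1]/1e3,0])
u=np.array([-.479,0,.878]);n_=np.array([.878,0,.479])
for n in("top","side"):
    d=load(n);hsv=cv2.cvtColor(d["frame"],cv2.COLOR_BGR2HSV);m=(hsv[...,0]>155)&(hsv[...,0]<177)&(hsv[...,1]>80)
    m[:, :200]=0;m[:,345:]=0;m[:150]=0;m[240:]=0
    m=cv2.erode(m.astype(np.uint8),np.ones((2,2)))>0
    p=(cloud(d)[m]-o)@R*1000; p=p[(p[:,2]>100)&(p[:,2]<260)]
    a=p@u;b=p@n_
    print(n,len(p),"along u",np.percentile(a,[1,50,98,100]).round(1),"n",np.percentile(b,[2,10,50,90,98]).round(1),"y",np.percentile(p[:,1],[1,5,50,95,99]).round(1),"z",np.percentile(p[:,2],[1,50,99]).round(1),"x",np.percentile(p[:,0],[1,50,99]).round(1))
    # bin cells
    d2=(cloud(d)-o)@R*1000
    w=d2.reshape(-1,3);
    if n=="top":
      for y0 in (-116,-85):
        k=w[(abs(w[:,1]-y0)<6)&(abs(w[:,0])<95)&(w[:,2]<260)];k=k[np.argsort(k[:,0])];print(k[::max(1,len(k)//45)][:,[0,2]].round(0).astype(int).tolist())
E
python3 org.py
```

```text
top 186 along u [139.4 205.3 216.1 218.2] n [40.1 43.9 61.6 63.3 64.1] y [-130.3 -128.8 -113.9  -99.1  -98.5] z [152.5 206.9 216.9] x [-67.4 -43.9 -11.6]
[[-95, 2], [-90, -2], [-85, -3], [-81, -3], [-79, 48], [-77, 70], [-73, 71], [-69, 75], [-67, 209], [-65, 209], [-64, 209], [-62, 209], [-60, 71], [-59, 212], [-57, 71], [-55, 212], [-53, 216], [-49, 214], [-46, 216], [-43, 210], [-38, 198], [-34, 192], [-30, 186], [-26, 178], [-22, 169], [-18, 163], [-13, 152], [-10, 150], [-5, 139], [-3, 147], [-1, 148], [4, 139], [8, 136], [13, 126], [19, 114], [24, 104], [30, 95], [38, 68], [42, 70], [46, 68], [54, 47], [58, 50], [61, 51], [75, 3], [79, 4], [83, 6], [88, 5], [94, 2]]
[[-95, -2], [-90, -2], [-86, 2], [-81, 0], [-80, 18], [-77, 70], [-74, 68], [-70, 71], [-66, 68], [-62, 69], [-58, 69], [-54, 67], [-50, 69], [-47, 76], [-42, 67], [-38, 66], [-35, 71], [-30, 71], [-26, 69], [-22, 71], [-18, 69], [-14, 69], [-10, 71], [-7, 71], [-2, 70], [2, 68], [6, 72], [9, 73], [12, 127], [15, 71], [19, 68], [21, 66], [25, 68], [28, 69], [32, 67], [36, 68], [39, 70], [43, 68], [58, 5], [63, 10], [67, 5], [72, 7], [76, 5], [81, 6], [85, 4], [88, 10], [94, 2]]
side 165 along u [137.5 192.7 218.6 219. ] n [34.3 35.4 38.2 50.  53. ] y [-134.1 -133.5 -126.4 -110.8 -108.6] z [142.1 187.1 215.5] x [-72.6 -55.1 -22.6]
```

```bash
cat > ref.py <<'E'
from h import *
q=np.load("tiers.npy");c,si=np.cos(q[2]),np.sin(q[2]);R=np.array([[c,-si,0],[si,c,0],[0,0,1]]);o=np.array([q[0]/1e3,q[1]/1e3,0])
for n in("top","side"):
    d=load(n);w=(cloud(d)-o)@R*1000;w=w.reshape(-1,3)
    k=w[(w[:,2]>137)&(w[:,2]<165)&(w[:,1]>-75)&(abs(w[:,0]+51)<60)&(w[:,1]<180)]
    print(n,len(k),"z med",np.median(k[:,2]))
    for y0 in(-40,0,40,80,120,150):
        a=k[abs(k[:,1]-y0)<14][:,0];print(y0,"x",np.percentile(a,[1,99]).round(1))
    for x0 in(-75,-60,-40,-25):
        a=k[abs(k[:,0]-x0)<8][:,1];print(x0,"y",np.percentile(a,[.5,99.5]).round(1))
    cs=k[(k[:,2]>153.5)&(abs(k[:,0]+51)<28)&(abs(k[:,1]-50)<108)]
    print("case",np.percentile(cs[:,0],[2,98]),np.percentile(cs[:,1],[2,98]),np.median(cs[:,2]))
# cup
d=load("top");w=cloud(d)[225:265,390:425].reshape(-1,3)
r=w[(w[:,2]>.049)&(w[:,2]<.07)];print("rim",r[:,:2].min(0),r[:,:2].max(0),cv2.minEnclosingCircle(r[:,:2].astype(np.float32)))
r=w[(w[:,2]>.006)&(w[:,2]<.2)];print("all",r[:,:2].min(0),r[:,:2].max(0))
r=w[(w[:,2]>.005)&(w[:,2]<.013)];print("in",np.median(r,0))
d=load("side");w=cloud(d)[285:330,330:365].reshape(-1,3);r=w[(w[:,2]>.05)&(w[:,2]<.07)];print("rim side",r[:,:2].min(0),r[:,:2].max(0),cv2.minEnclosingCircle(r[:,:2].astype(np.float32)))
r=w[(w[:,2]>.006)&(w[:,2]<.2)];print("all",r[:,:2].min(0),r[:,:2].max(0))
# monitor/others
d=load("top");hsv=cv2.cvtColor(d["frame"],cv2.COLOR_BGR2HSV);C=cloud(d)
for nm,(u,v) in dict(red1=(430,220),red2=(444,243),turq=(431,275)).items():
    w=C[v-16:v+16,u-16:u+16].reshape(-1,3);r=w[(w[:,2]>.045)&(w[:,2]<.07)];print(nm,r[:,:2].min(0),r[:,:2].max(0))
E
python3 ref.py
```

```text
top 2420 z med 144.4955509547458
-40 x [-80.8 -13.7]
0 x [-81.9 -14.5]
40 x [-82.6 -15.8]
80 x [-83.6 -16.4]
120 x [-84.5 -17.3]
150 x [-85.  -18.1]
-75 y [-64.6 164.6]
-60 y [-65.  163.8]
-40 y [-63.7 165.3]
-25 y [-63.9 165.4]
case [-65.58953074 -36.28568088] [-22.57502442  37.70264527] 157.37688839426278
side 1046 z med 145.23251793877702
-40 x [-86.7 -16.2]
0 x [-88.5 -16.2]
40 x [-88.7 -17.7]
80 x [-89.4 -18.2]
120 x [-91.1 -18.2]
150 x [-92.  -19.6]
-75 y [-69.1 162.6]
-60 y [-67.2 163.5]
-40 y [-68.7 163.9]
-25 y [-66.7 162.7]
case [-71.07695233 -38.68942229] [-23.48826702 122.57519662] 157.2121131348381
rim [ 0.41190451 -0.35478279] [ 0.45377564 -0.3094095 ] ((0.4326338768005371, -0.3322450518608093), 0.022977935150265694)
all [ 0.40428257 -0.38162569] [ 0.49755866 -0.3094095 ]
in [ 0.4333377  -0.33742044  0.0094185 ]
rim side [ 0.34015255 -0.40225173] [ 0.45085953 -0.31331231] ((0.3946148157119751, -0.3480319678783417), 0.060564953833818436)
all [ 0.34015255 -0.40225173] [ 0.52926563 -0.28253721]
red1 [ 0.49024531 -0.40982425] [ 0.53253039 -0.36742044]
red2 [ 0.4233547  -0.45172525] [ 0.49049049 -0.38067162]
turq [ 0.33144858 -0.4118917 ] [ 0.37357192 -0.36859411]
```

```bash
cat > g.py <<'E'
import sys,numpy as np
from scipy.spatial.transform import Rotation as Ro
from cell import arm
from h import *
yaw=.245
c,s=np.cos(yaw),np.sin(yaw);RT=np.array([[c,-s,0],[s,c,0],[0,0,1]])
q=np.load("tiers.npy");c0,s0=np.cos(q[2]),np.sin(q[2]);R0=np.array([[c0,-s0,0],[s0,c0,0],[0,0,1]])
tc=np.array([q[0],q[1],0])+R0@[-51.5,49,0]
O=tc-RT@[-51,50,0]     # tiers origin mm
def W(p): return O+RT@np.asarray(p,float)   # tiers mm -> world mm
def st():
    o=arm.observe();R=Ro.from_rotvec(o["ee_rot"]).as_matrix()
    print("t",round(o["clock"],2),"pos",(o["position"]*1000).round(1),"jaw deg",np.degrees(np.arctan2(R[1,1],R[0,1])).round(1),"zt",R[:,2].round(3),"F",o["force"].round(1),"w",round(o["width"],3)," q",o["joints"].round(2))
    return o,R
def to(p,jaw=None):
    o,R=st();d=R.T@(np.asarray(p,float)-o["position"]*1000)
    a=np.degrees(np.arctan2(R[1,1],R[0,1]));r=None
    if jaw is not None:
        r=-((jaw-a+90)%180-90);r=np.radians(r)
    print("target",np.round(p,1),"slide",d.round(1),"roll",r)
if __name__=="__main__":
    print("O",O); 
    exec(sys.argv[1])
E
python3 g.py 'to([380,300,300],67);to([433,-332,120],67);print(W([-51,105,144]))'
```

```text
O [603.21849608  75.69537733   0.        ]
t 0.1 pos [142.9 608.  226.1] jaw deg 76.8 zt [-0.    -0.001 -1.   ] F [ 0.2  0.2 -0.4] w 1.001  q [-1.44  0.44  0.02  1.57 -0.01  1.13 -0.08]
target [380 300 300] slide [-301.3 -245.7  -73.6] roll 0.17055348453912614
t 0.1 pos [142.9 608.  226.1] jaw deg 76.8 zt [-0.    -0.001 -1.   ] F [ 0.2  0.2 -0.4] w 1.001  q [-1.44  0.44  0.02  1.57 -0.01  1.13 -0.08]
target [ 433 -332  120] slide [-497.4 -848.5  107.3] roll 0.17055348453912614
[528.27307841 165.18942389 144.        ]
```

Call:
{"op": "jog_arm", "data": {"increments": [{"slide": [-30, -25, -40], "roll": 0.05, "gripper": 0.75}, {"slide": [-60, -50, -70], "roll": 0.1, "gripper": 0.75}, {"slide": [-90, -75, -74], "roll": 0.17, "gripper": 0.75}, {"slide": [-120, -98, -74], "roll": 0.17, "gripper": 0.75}, {"slide": [-150, -122, -74], "roll": 0.17, "gripper": 0.75}, {"slide": [-180, -147, -74], "roll": 0.17, "gripper": 0.75}, {"slide": [-210, -171, -74], "roll": 0.17, "gripper": 0.75}, {"slide": [-240, -196, -74], "roll": 0.17, "gripper": 0.75}, {"slide": [-270, -220, -74], "roll": 0.17, "gripper": 0.75}, {"slide": [-300, -245, -74], "roll": 0.17, "gripper": 0.75}], "newtons": 20}}

```text
clock: 0.93
position: [0.3797, 0.2993, 0.3007]
ee_rot: [-0.626, -3.078, -0.0]
force: [0.2, 0.9, -0.6]
width: 0.749
```

```bash
python3 g.py 'to([430,-100,300],67);to([433,-332,120],67)'
```

```text
O [603.21849608  75.69537733   0.        ]
t 0.93 pos [379.7 299.3 300.7] jaw deg 67.0 zt [-0.  0. -1.] F [ 0.2  0.9 -0.6] w 0.749  q [-0.99  0.14  0.25  1.81 -0.04  1.2   0.43]
target [ 430 -100  300] slide [-202.2 -348.     0.7] roll 0.0003226233871719028
t 0.93 pos [379.7 299.3 300.7] jaw deg 67.0 zt [-0.  0. -1.] F [ 0.2  0.9 -0.6] w 0.749  q [-0.99  0.14  0.25  1.81 -0.04  1.2   0.43]
target [ 433 -332  120] slide [-295.5 -560.4  180.6] roll 0.0003226233871719028
```

Call:
{"op": "jog_arm", "data": {"increments": [{"slide": [-20, -35, 0], "roll": 0, "gripper": 0.75}, {"slide": [-40, -70, 0], "roll": 0, "gripper": 0.75}, {"slide": [-60, -105, 0], "roll": 0, "gripper": 0.75}, {"slide": [-80, -140, 0], "roll": 0, "gripper": 0.75}, {"slide": [-100, -174, 0], "roll": 0, "gripper": 0.75}, {"slide": [-121, -209, 0], "roll": 0, "gripper": 0.75}, {"slide": [-141, -244, 0], "roll": 0, "gripper": 0.75}, {"slide": [-162, -278, 0], "roll": 0, "gripper": 0.75}, {"slide": [-182, -313, 0], "roll": 0, "gripper": 0.75}, {"slide": [-202, -348, 0], "roll": 0, "gripper": 0.75}]}}

```text
clock: 1.77
position: [0.4287, -0.0999, 0.3008]
ee_rot: [0.625, 3.079, 0.001]
force: [1.4, -0.4, -0.3]
width: 0.749
```

```bash
python3 g.py 'to([433,-332,120],67)'
```

```text
O [603.21849608  75.69537733   0.        ]
t 1.77 pos [428.7 -99.9 300.8] jaw deg 67.0 zt [ 0.  0. -1.] F [ 1.4 -0.4 -0.3] w 0.749  q [-0.51  0.04  0.66  1.92 -0.03  1.19  1.33]
target [ 433 -332  120] slide [ -94.5 -212.2  180.7] roll 0.0008532530544763522
```

Call:
{"op": "jog_arm", "data": {"increments": [{"slide": [-14, -32, 0], "roll": 0, "gripper": 0.75}, {"slide": [-28, -64, 10], "roll": 0, "gripper": 0.75}, {"slide": [-42, -95, 20], "roll": 0, "gripper": 0.75}, {"slide": [-56, -127, 40], "roll": 0, "gripper": 0.75}, {"slide": [-70, -158, 65], "roll": 0, "gripper": 0.75}, {"slide": [-83, -187, 90], "roll": 0, "gripper": 0.75}, {"slide": [-94, -212, 115], "roll": 0, "gripper": 0.75}, {"slide": [-94, -212, 150], "roll": 0, "gripper": 0.75}, {"slide": [-94, -212, 180], "roll": 0, "gripper": 0.75}, {"slide": [-94, -212, 180], "roll": 0, "gripper": 0.75}]}}

```text
clock: 2.6
position: [0.4298, -0.3279, 0.1155]
ee_rot: [-0.625, -3.07, -0.004]
force: [-0.3, 0.6, 0.2]
width: 0.754
```

```bash
python3 - <<'E'
from g import *
o,R=st()
im=[]
for n in("side","top"):
    d=arm.get_image(n); np.savez(f"{n}1.npz",**d)
    f=d["frame"].copy();p=proj(d,o["position"])[0];print(n,p)
    f=cv2.resize(f,None,fx=5,fy=5,interpolation=2);p=(p+.5)*5
    cv2.drawMarker(f,tuple(int(x) for x in p),(255,0,255),0,20,2)
    for a in((o["position"]*0+np.array([.433,-.332,.058])),):
        for k in range(24):
            pp=(proj(d,a+.0225*np.array([np.cos(k*np.pi/12),np.sin(k*np.pi/12),0]))[0]+.5)*5;cv2.circle(f,tuple(int(x) for x in pp),2,(0,255,0),-1)
    x,y=int(p[0]),int(p[1]);im.append(f[max(0,y-250):y+250,x-200:x+200])
h_=min(i.shape[0] for i in im);cv2.imwrite("pics/c1.png",np.hstack([i[:h_] for i in im]))
E
```

```text
t 2.6 pos [ 429.8 -327.9  115.5] jaw deg 67.0 zt [-0.008  0.004 -1.   ] F [-0.3  0.6  0.2] w 0.754  q [ 0.05  0.5   0.7   1.94 -0.42  0.86  2.14]
side [347.52463443 284.5306264 ]
top [418.89204664 249.10958861]
```

View pics/c1.png

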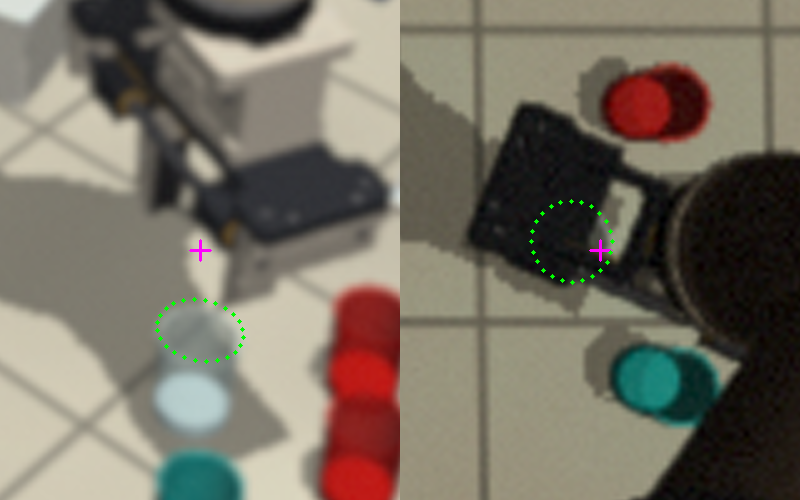

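```bash
python3 g.py 'to([433,-332,18],67)'
```

```text
O [603.21849608  75.69537733   0.        ]
t 2.7 pos [ 432.3 -329.5  120.5] jaw deg 67.0 zt [-0.002  0.001 -1.   ] F [ 0.  -0.3  1.1] w 0.751  q [ 0.05  0.49  0.71  1.94 -0.41  0.86  2.14]
target [ 433 -332   18] slide [ -1.9  -2.  102.5] roll 0.0001763585357063253
```

Call:
{"op": "jog_arm", "data": {"increments": [{"slide": [0, 0, 25], "roll": 0, "gripper": 0.75}, {"slide": [-1, 0, 50], "roll": 0, "gripper": 0.75}, {"slide": [-1, 0, 75], "roll": 0, "gripper": 0.75}, {"slide": [-1, 0, 95], "roll": 0, "gripper": 0.75}, {"slide": [-1, 0, 102], "roll": 0, "gripper": 0.75}, {"slide": [-1, 0, 102], "roll": 0, "gripper": 0.75}, {"slide": [-1, 0, 102], "roll": 0, "gripper": 0.75}, {"slide": [-1, 0, 102], "roll": 0, "gripper": 0.4}, {"slide": [-1, 0, 102], "roll": 0, "gripper": 0.3}, {"slide": [-1, 0, 102], "roll": 0, "gripper": 0.3}], "newtons": 20}}

```text
clock: 3.53
position: [0.4346, -0.3306, 0.0199]
ee_rot: [0.625, 3.077, -0.001]
force: [-0.6, -1.0, 0.3]
width: 0.578
```

Call:
{"op": "jog_arm", "data": {"increments": [{"slide": [0, 0, 0], "roll": 0, "gripper": 0.3}, {"slide": [0, 0, 0], "roll": 0, "gripper": 0.3}, {"slide": [0, 0, 0], "roll": 0, "gripper": 0.3}, {"slide": [0, 0, 0], "roll": 0, "gripper": 0.3}, {"slide": [0, 0, -10], "roll": 0, "gripper": 0.3}, {"slide": [0, 0, -25], "roll": 0, "gripper": 0.3}, {"slide": [0, 0, -40], "roll": 0, "gripper": 0.3}, {"slide": [0, 0, -60], "roll": 0, "gripper": 0.3}, {"slide": [0, 0, -60], "roll": 0, "gripper": 0.3}, {"slide": [0, 0, -60], "roll": 0, "gripper": 0.3}], "newtons": 25}}

```text
clock: 4.37
position: [0.4344, -0.3303, 0.0797]
ee_rot: [0.625, 3.077, -0.0]
force: [-0.2, -0.3, -1.5]
width: 0.484
```

```bash
python3 - <<'E'
from g import *
to([440,-200,300],104)
d=arm.get_image("side");cv2.imwrite("pics/c2.png",cv2.resize(d["frame"][200:360,270:430],None,fx=4,fy=4,interpolation=2))
E
```

```text
t 4.37 pos [ 434.4 -330.3   79.7] jaw deg 67.0 zt [ 0.002 -0.001 -1.   ] F [-0.2 -0.3 -1.5] w 0.484  q [ 0.09  0.55  0.66  1.97 -0.47  0.78  2.19]
target [ 440 -200  300] slide [  45.3  122.2 -220.4] roll -0.6449735047439019
```

View pics/c2.png

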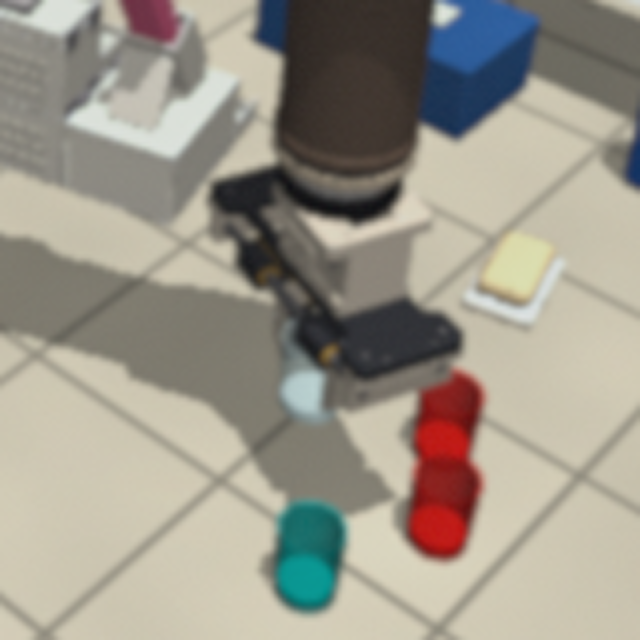

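Call:
{"op": "jog_arm", "data": {"increments": [{"slide": [0, 0, -40], "roll": 0, "gripper": 0.3}, {"slide": [0, 0, -80], "roll": 0, "gripper": 0.3}, {"slide": [0, 0, -120], "roll": -0.08, "gripper": 0.3}, {"slide": [5, 14, -155], "roll": -0.16, "gripper": 0.3}, {"slide": [11, 30, -185], "roll": -0.24, "gripper": 0.3}, {"slide": [17, 46, -210], "roll": -0.32, "gripper": 0.3}, {"slide": [24, 65, -225], "roll": -0.4, "gripper": 0.3}, {"slide": [31, 84, -225], "roll": -0.48, "gripper": 0.3}, {"slide": [38, 103, -225], "roll": -0.56, "gripper": 0.3}, {"slide": [45, 122, -225], "roll": -0.645, "gripper": 0.3}]}}

```text
clock: 5.25
position: [0.4397, -0.199, 0.3031]
ee_rot: [0.389, -3.117, -0.001]
force: [0.4, 0.4, -1.0]
width: 0.485
```

```bash
python3 g.py 'to([485,0,300],104);to([528,165,290],104)'
```

```text
O [603.21849608  75.69537733   0.        ]
t 5.25 pos [ 439.7 -199.   303.1] jaw deg 104.2 zt [-0.001  0.001 -1.   ] F [ 0.4  0.4 -1. ] w 0.485  q [-0.24  0.14  0.65  1.83 -0.09  1.21  2.25]
target [485   0 300] slide [-92.9 181.7   3.2] roll 0.0039867365052913715
t 5.25 pos [ 439.7 -199.   303.1] jaw deg 104.2 zt [-0.001  0.001 -1.   ] F [ 0.4  0.4 -1. ] w 0.485  q [-0.24  0.14  0.65  1.83 -0.09  1.21  2.25]
target [528 165 290] slide [-175.1  331.1   13.2] roll 0.0039867365052913715
```

Call:
{"op": "jog_arm", "data": {"increments": [{"slide": [-17, 33, 0], "roll": 0, "gripper": 0.3}, {"slide": [-35, 66, 0], "roll": 0, "gripper": 0.3}, {"slide": [-52, 99, 0], "roll": 0, "gripper": 0.3}, {"slide": [-70, 132, 0], "roll": 0, "gripper": 0.3}, {"slide": [-87, 165, 0], "roll": 0, "gripper": 0.3}, {"slide": [-105, 198, 0], "roll": 0, "gripper": 0.3}, {"slide": [-122, 231, 0], "roll": 0, "gripper": 0.3}, {"slide": [-140, 264, 0], "roll": 0, "gripper": 0.3}, {"slide": [-157, 297, 0], "roll": 0, "gripper": 0.3}, {"slide": [-175, 331, 0], "roll": 0, "gripper": 0.3}]}}

```text
clock: 6.08
position: [0.5293, 0.1648, 0.3026]
ee_rot: [0.382, -3.116, 0.001]
force: [0.9, -0.5, -0.5]
width: 0.483
```

```bash
python3 g.py 'to([528,165,174],104)'
```

```text
O [603.21849608  75.69537733   0.        ]
t 6.08 pos [529.3 164.8 302.6] jaw deg 104.0 zt [-0.002 -0.001 -1.   ] F [ 0.9 -0.5 -0.5] w 0.483  q [-0.71  0.27  0.41  1.65 -0.11  1.24  1.53]
target [528 165 174] slide [  1.    0.5 128.6] roll -0.0002417797807508793
```

Next I'll lower to 20 mm above the seating height and look.

Call:
{"op": "jog_arm", "data": {"increments": [{"slide": [1, 0, 20], "roll": 0, "gripper": 0.3}, {"slide": [1, 0, 40], "roll": 0, "gripper": 0.3}, {"slide": [1, 0, 60], "roll": 0, "gripper": 0.3}, {"slide": [1, 0, 80], "roll": 0, "gripper": 0.3}, {"slide": [1, 0, 100], "roll": 0, "gripper": 0.3}, {"slide": [1, 0, 112], "roll": 0, "gripper": 0.3}, {"slide": [1, 0, 118], "roll": 0, "gripper": 0.3}, {"slide": [1, 0, 118], "roll": 0, "gripper": 0.3}, {"slide": [1, 0, 118], "roll": 0, "gripper": 0.3}, {"slide": [1, 0, 118], "roll": 0, "gripper": 0.3}]}}

```text
clock: 6.92
position: [0.5294, 0.163, 0.1864]
ee_rot: [-0.382, 3.117, 0.0]
force: [-0.0, 0.2, -1.0]
width: 0.482
```

```bash
python3 - <<'E'
from g import *
o,R=st()
im=[]
for n in("side","top"):
    d=arm.get_image(n); np.savez(f"{n}2.npz",**d)
    f=cv2.resize(d["frame"],None,fx=5,fy=5,interpolation=2)
    def P(x): return tuple(int(v) for v in (proj(d,np.asarray(x)/1000)[0]+.5)*5)
    for a,b,zz in((-85,-17,152),(-82,-20,144)):
        y0,y1=(-65,165) if zz==152 else(-62,162)
        cv2.polylines(f,[np.array([P(W(p)) for p in((a,y0,zz),(b,y0,zz),(b,y1,zz),(a,y1,zz))])],True,(0,0,255),1)
    c=o["position"]*1000
    for h,r in((-19.9,20.5),(38,22.5)):
        cv2.polylines(f,[np.array([P(c+[r*np.cos(k*.3),r*np.sin(k*.3),h]) for k in range(21)])],True,(0,255,0),1)
    x,y=P(c);im.append(f[max(0,y-250):y+250,x-200:x+200])
h_=min(i.shape[0] for i in im);cv2.imwrite("pics/c3.png",np.hstack([i[:h_] for i in im]))
E
```

```text
t 6.92 pos [529.4 163.  186.4] jaw deg 104.0 zt [ 0.001  0.    -1.   ] F [-0.   0.2 -1. ] w 0.482  q [-0.68  0.37  0.38  1.83 -0.16  0.98  1.58]
```

View pics/c3.png

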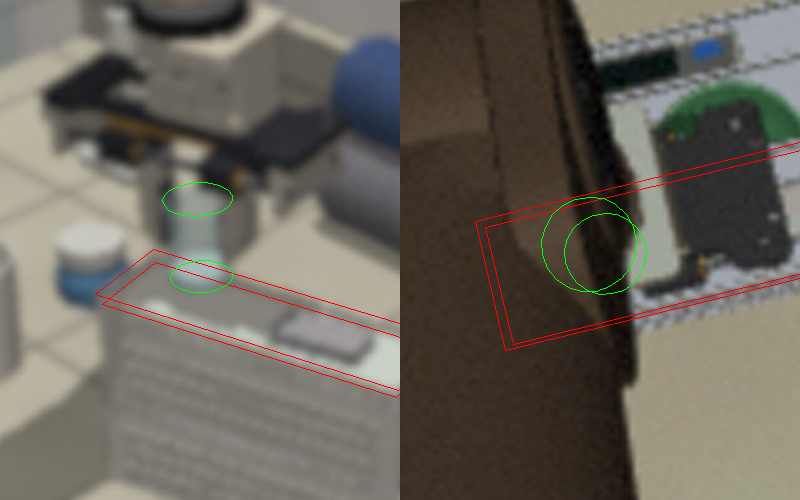

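Call:
{"op": "jog_arm", "data": {"increments": [{"slide": [0, 0, 8], "roll": 0, "gripper": 0.3}, {"slide": [0, 0, 14], "roll": 0, "gripper": 0.3}, {"slide": [0, 0, 18], "roll": 0, "gripper": 0.3}, {"slide": [0, 0, 20], "roll": 0, "gripper": 0.3}, {"slide": [0, 0, 21], "roll": 0, "gripper": 0.3}, {"slide": [0, 0, 22], "roll": 0, "gripper": 0.3}, {"slide": [0, 0, 22], "roll": 0, "gripper": 0.3}, {"slide": [0, 0, 22], "roll": 0, "gripper": 0.3}, {"slide": [0, 0, 22], "roll": 0, "gripper": 0.3}, {"slide": [0, 0, 22], "roll": 0, "gripper": 0.3}]}}

```text
clock: 7.85
position: [0.529, 0.163, 0.1639]
ee_rot: [-0.382, 3.118, 0.0]
force: [0.2, -0.4, -1.5]
width: 0.483
```

Call:
{"op": "jog_arm", "data": {"increments": [{"slide": [0, 0, 0.5], "roll": 0, "gripper": 0.3}, {"slide": [0, 0, 0.5], "roll": 0, "gripper": 0.3}, {"slide": [0, 0, 1], "roll": 0, "gripper": 0.3}, {"slide": [0, 0, 1], "roll": 0, "gripper": 0.3}, {"slide": [0, 0, 1], "roll": 0, "gripper": 0.3}, {"slide": [0, 0, 1.5], "roll": 0, "gripper": 0.3}, {"slide": [0, 0, 1.5], "roll": 0, "gripper": 0.3}, {"slide": [0, 0, 1.5], "roll": 0, "gripper": 0.3}, {"slide": [0, 0, 1.5], "roll": 0, "gripper": 0.3}, {"slide": [0, 0, 1.5], "roll": 0, "gripper": 0.3}]}}

```text
clock: 8.68
position: [0.5294, 0.1629, 0.1632]
ee_rot: [-0.382, 3.117, 0.001]
force: [-1.3, -1.2, 9.8]
width: 0.484
```

Call:
{"op": "jog_arm", "data": {"increments": [{"slide": [0, 0, -1], "roll": 0, "gripper": 0.3}, {"slide": [0, 0, -1], "roll": 0, "gripper": 0.66}, {"slide": [0, 0, -1], "roll": 0, "gripper": 0.66}, {"slide": [0, 0, -1], "roll": 0, "gripper": 0.66}, {"slide": [0, 0, -1], "roll": 0, "gripper": 0.66}, {"slide": [0, 0, -1], "roll": 0, "gripper": 0.66}, {"slide": [0, 0, -1], "roll": 0, "gripper": 0.66}, {"slide": [0, 0, -15], "roll": 0, "gripper": 0.66}, {"slide": [0, 0, -35], "roll": 0, "gripper": 0.66}, {"slide": [0, 0, -70], "roll": 0, "gripper": 0.66}]}}

```text
clock: 9.52
position: [0.527, 0.1624, 0.2303]
ee_rot: [0.382, -3.113, 0.003]
force: [0.5, 0.7, -0.4]
width: 0.661
```

```bash
python3 g.py 'to(W([-42.2,-116.5,300]),104.04);to(W([-42.2,-116.5,162]),104.04)'
```

```text
O [603.21849608  75.69537733   0.        ]
t 9.52 pos [527.  162.4 230.3] jaw deg 104.0 zt [-0.005 -0.003 -1.   ] F [ 0.5  0.7 -0.4] w 0.661  q [-0.7   0.32  0.39  1.77 -0.14  1.08  1.56]
target [590.5 -47.6 300. ] slide [ -10.5 -219.2  -69.5] roll -0.0008238532210874263
t 9.52 pos [527.  162.4 230.3] jaw deg 104.0 zt [-0.005 -0.003 -1.   ] F [ 0.5  0.7 -0.4] w 0.661  q [-0.7   0.32  0.39  1.77 -0.14  1.08  1.56]
target [590.5 -47.6 162. ] slide [ -11.3 -219.    68.5] roll -0.0008238532210874263
```

Call:
{"op": "jog_arm", "data": {"increments": [{"slide": [0, 0, -40], "roll": 0, "gripper": 0.66}, {"slide": [0, -10, -70], "roll": 0, "gripper": 0.66}, {"slide": [0, -40, -70], "roll": 0, "gripper": 0.66}, {"slide": [-4, -75, -70], "roll": 0, "gripper": 0.66}, {"slide": [-6, -110, -70], "roll": 0, "gripper": 0.66}, {"slide": [-8, -145, -70], "roll": 0, "gripper": 0.66}, {"slide": [-10, -180, -70], "roll": 0, "gripper": 0.66}, {"slide": [-10, -218, -70], "roll": 0, "gripper": 0.66}, {"slide": [-10, -218, -70], "roll": 0, "gripper": 0.66}, {"slide": [-10, -218, -70], "roll": 0, "gripper": 0.66}]}}

```text
clock: 10.35
position: [0.5912, -0.0493, 0.3021]
ee_rot: [0.374, -3.119, 0.002]
force: [-0.4, -0.5, 0.5]
width: 0.658
```

```bash
cat > look.py <<'E'
from g import *
import sys
k=sys.argv[1];o,R=st();c=o["position"]*1000
im=[]
for n in("side","top"):
    d=arm.get_image(n); np.savez(f"{n}{k}.npz",**d)
    f=cv2.resize(d["frame"],None,fx=5,fy=5,interpolation=2)
    def P(x): return tuple(int(v) for v in (proj(d,np.asarray(x)/1000)[0]+.5)*5)
    if len(sys.argv)>2:
        for p in eval(sys.argv[2]): cv2.drawMarker(f,P(W(p)),(0,255,0),0,12,1)
    cv2.drawMarker(f,P(c),(255,0,255),0,20,2)
    x,y=P(c);im.append(f[max(0,y-250):y+300,max(0,x-200):x+200])
h_=min(i.shape[0] for i in im);cv2.imwrite(f"pics/l{k}.png",np.hstack([i[:h_] for i in im]))
E
python3 look.py 3 "[(-24+a*-.479+b*.878,-116.5+e*17,147.4+a*.878+b*.479) for a in(75,) for b in(12,-12) for e in(1,-1)]+[(-82,162,144),(-82,-62,144)]"
python3 - <<'E'
from g import *
d=load("side",3);f=d["frame"];p=proj(d,W([-51,103,173])/1000)[0].astype(int);print(p)
cv2.imwrite("pics/cup3.png",cv2.resize(f[p[1]-40:p[1]+60,p[0]-60:p[0]+100],None,fx=5,fy=5,interpolation=2))
E
```

```text
t 10.35 pos [591.2 -49.3 302.1] jaw deg 103.7 zt [-0.    -0.001 -1.   ] F [-0.4 -0.5  0.5] w 0.658  q [-0.36  0.35  0.5   1.57 -0.17  1.27  1.97]
[245 183]
```

View pics/l3.png

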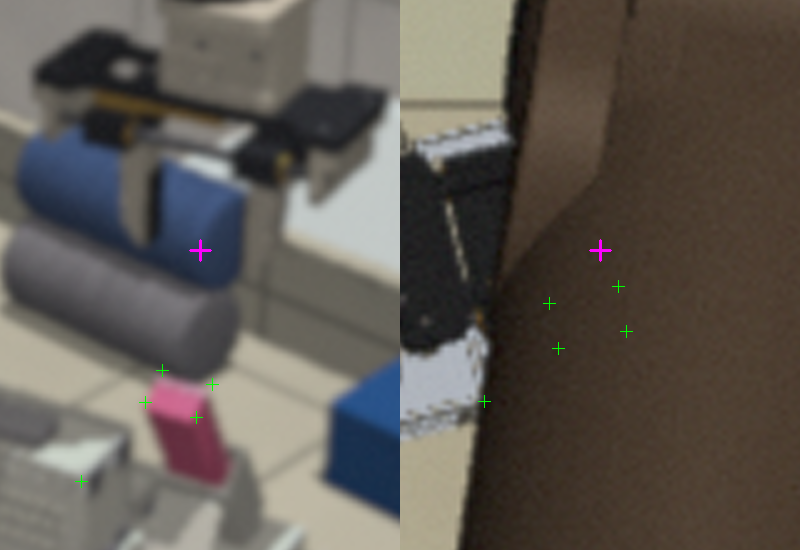

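View pics/cup3.png

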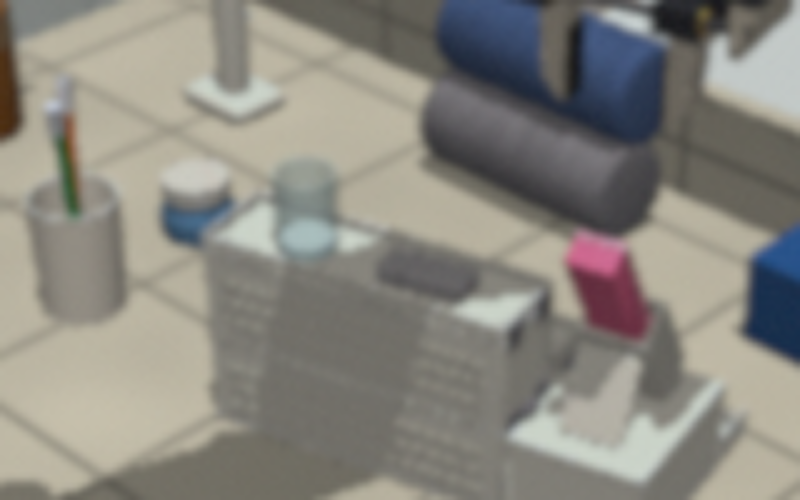

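```bash
python3 g.py 'to(W([-42.2,-116.5,163]),104.04)'
```

```text
O [603.21849608  75.69537733   0.        ]
t 10.45 pos [591.2 -45.4 302. ] jaw deg 104.0 zt [-0.     0.001 -1.   ] F [-0.1  1.   0.3] w 0.661  q [-0.37  0.35  0.5   1.57 -0.17  1.27  1.97]
target [590.5 -47.6 163. ] slide [  1.1  -2.1 139. ] roll -0.0005454707819294801
```

Call:
{"op": "jog_arm", "data": {"increments": [{"slide": [1, -2, 25], "roll": 0, "gripper": 0.66}, {"slide": [1, -2, 50], "roll": 0, "gripper": 0.66}, {"slide": [1, -2, 75], "roll": 0, "gripper": 0.66}, {"slide": [1, -2, 95], "roll": 0, "gripper": 0.66}, {"slide": [1, -2, 110], "roll": 0, "gripper": 0.66}, {"slide": [1, -2, 120], "roll": 0, "gripper": 0.66}, {"slide": [1, -2, 129], "roll": 0, "gripper": 0.66}, {"slide": [1, -2, 129], "roll": 0, "gripper": 0.66}, {"slide": [1, -2, 129], "roll": 0, "gripper": 0.66}, {"slide": [1, -2, 129], "roll": 0, "gripper": 0.66}]}}

```text
clock: 11.28
position: [0.5914, -0.0482, 0.1741]
ee_rot: [-0.383, 3.117, -0.0]
force: [-0.0, -0.6, -1.3]
width: 0.662
```

```bash
python3 look.py 4
```

```text
t 11.28 pos [591.4 -48.2 174.1] jaw deg 104.0 zt [ 0.001  0.    -1.   ] F [-0.  -0.6 -1.3] w 0.662  q [-0.33  0.45  0.46  1.75 -0.23  0.99  2.03]
```

View pics/l4.png

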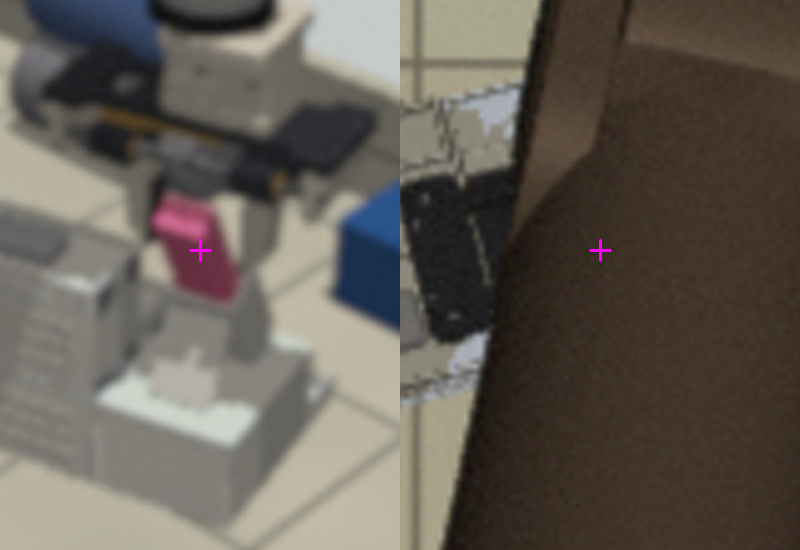

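Call:
{"op": "jog_arm", "data": {"increments": [{"slide": [0, 0, 4], "roll": 0, "gripper": 0.66}, {"slide": [0, 0, 8], "roll": 0, "gripper": 0.66}, {"slide": [0, 0, 10], "roll": 0, "gripper": 0.66}, {"slide": [0, 0, 10], "roll": 0, "gripper": 0.66}, {"slide": [0, 0, 10], "roll": 0, "gripper": 0.5}, {"slide": [0, 0, 10], "roll": 0, "gripper": 0.4}, {"slide": [0, 0, 10], "roll": 0, "gripper": 0.2}, {"slide": [0, 0, 10], "roll": 0, "gripper": 0.2}, {"slide": [0, 0, 10], "roll": 0, "gripper": 0.2}, {"slide": [0, 0, 10], "roll": 0, "gripper": 0.2}], "newtons": 40}}

```text
clock: 12.22
position: [0.5909, -0.0483, 0.1633]
ee_rot: [-0.383, 3.118, 0.0]
force: [0.0, 0.3, 0.4]
width: 0.367
```

Call:
{"op": "jog_arm", "data": {"increments": [{"slide": [0, 0, 0], "roll": 0, "gripper": 0.2}, {"slide": [0, 0, 0], "roll": 0, "gripper": 0.2}, {"slide": [0, 0, 0], "roll": 0, "gripper": 0.2}, {"slide": [0, 0, 0], "roll": 0, "gripper": 0.2}, {"slide": [0, 0, 0], "roll": 0, "gripper": 0.2}, {"slide": [0, 0, 0], "roll": 0, "gripper": 0.2}, {"slide": [0, 0, 0], "roll": 0, "gripper": 0.2}, {"slide": [0, 0, 0], "roll": 0, "gripper": 0.2}, {"slide": [0, 0, 0], "roll": 0, "gripper": 0.2}, {"slide": [0, 0, 0], "roll": 0, "gripper": 0.2}]}}

```text
clock: 13.05
position: [0.5909, -0.0483, 0.1632]
ee_rot: [-0.383, 3.118, 0.0]
force: [0.7, 0.8, -0.7]
width: 0.366
```

```bash
python3 look.py 5
```

```text
t 13.05 pos [590.9 -48.3 163.2] jaw deg 104.0 zt [ 0.  0. -1.] F [ 0.7  0.8 -0.7] w 0.366  q [-0.33  0.46  0.46  1.76 -0.24  0.97  2.04]
```

View pics/l5.png

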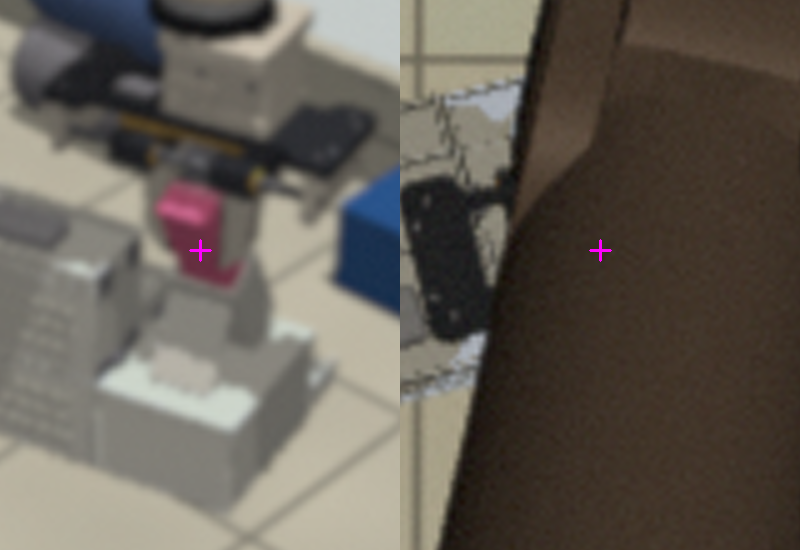

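Call:
{"op": "jog_arm", "data": {"increments": [{"slide": [2.4, 0, -4.4], "roll": 0, "gripper": 0.2}, {"slide": [4.8, 0, -8.8], "roll": 0, "gripper": 0.2}, {"slide": [9.6, 0, -17.6], "roll": 0, "gripper": 0.2}, {"slide": [14.4, 0, -26.3], "roll": 0, "gripper": 0.2}, {"slide": [19.2, 0, -35.1], "roll": 0, "gripper": 0.2}, {"slide": [24, 0, -43.9], "roll": 0, "gripper": 0.2}, {"slide": [28.7, 0, -52.7], "roll": 0, "gripper": 0.2}, {"slide": [33.5, 0, -61.5], "roll": 0, "gripper": 0.2}, {"slide": [38.3, 0, -70.2], "roll": 0, "gripper": 0.2}, {"slide": [43, 0, -79], "roll": 0, "gripper": 0.2}], "newtons": 45}}

```text
clock: 13.98
position: [0.5483, -0.059, 0.2431]
ee_rot: [0.382, -3.118, -0.0]
force: [0.0, 0.3, -1.6]
width: 0.366
```

```bash
python3 look.py 6
```

```text
t 13.98 pos [548.3 -59.  243.1] jaw deg 104.0 zt [-0.  0. -1.] F [ 0.   0.3 -1.6] w 0.366  q [-0.36  0.31  0.49  1.76 -0.16  1.11  2.  ]
```

View pics/l6.png

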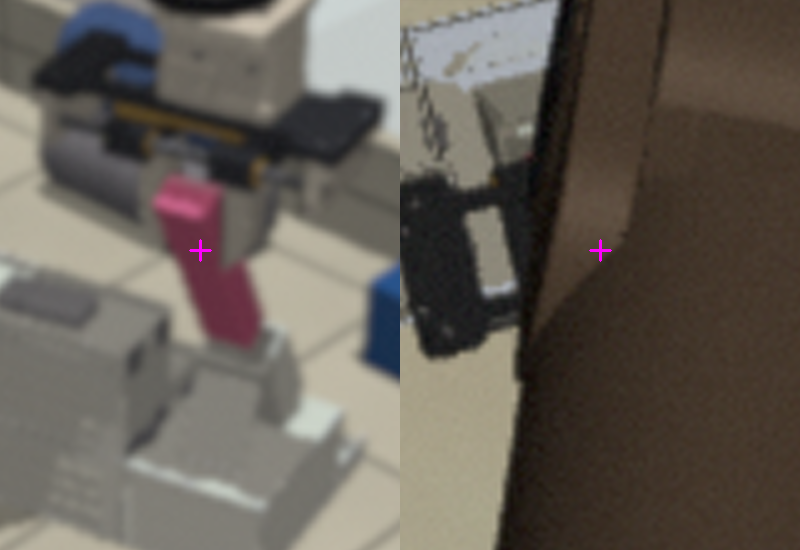

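```bash
python3 g.py 'print(RT.T@(st()[0]["position"]*1000-O));to(W([-33,-117,280]),104.04);to(W([-33,-117,226]),104.04)'
```

```text
O [603.21849608  75.69537733   0.        ]
t 14.08 pos [549.  -59.3 243.9] jaw deg 104.0 zt [ 0.002  0.    -1.   ] F [-0.7  0.2 -0.9] w 0.37  q [-0.36  0.31  0.49  1.76 -0.17  1.11  2.  ]
[ -85.33904236 -117.7862284   243.91818908]
t 14.08 pos [549.  -59.3 243.9] jaw deg 104.0 zt [ 0.002  0.    -1.   ] F [-0.7  0.2 -0.9] w 0.37  q [-0.36  0.31  0.49  1.76 -0.17  1.11  2.  ]
target [599.6 -45.8 280. ] slide [-52.4   0.9 -36. ] roll -0.0014767292916709523
t 14.08 pos [549.  -59.3 243.9] jaw deg 104.0 zt [ 0.002  0.    -1.   ] F [-0.7  0.2 -0.9] w 0.37  q [-0.36  0.31  0.49  1.76 -0.17  1.11  2.  ]
target [599.6 -45.8 226. ] slide [-52.3   0.9  18. ] roll -0.0014767292916709523
```

Call:
{"op": "jog_arm", "data": {"increments": [{"slide": [0, 0, -18], "roll": 0, "gripper": 0.2}, {"slide": [0, 0, -36], "roll": 0, "gripper": 0.2}, {"slide": [-13, 0, -36], "roll": 0, "gripper": 0.2}, {"slide": [-27, 0, -36], "roll": 0, "gripper": 0.2}, {"slide": [-40, 0, -36], "roll": 0, "gripper": 0.2}, {"slide": [-53, 0, -36], "roll": 0, "gripper": 0.2}, {"slide": [-53, 0, -20], "roll": 0, "gripper": 0.2}, {"slide": [-53, 0, -4], "roll": 0, "gripper": 0.2}, {"slide": [-53, 0, 10], "roll": 0, "gripper": 0.2}, {"slide": [-53, 0, 18], "roll": 0, "gripper": 0.2}]}}

```text
clock: 14.92
position: [0.5996, -0.0457, 0.222]
ee_rot: [0.383, -3.115, -0.0]
force: [-0.7, 0.3, -0.8]
width: 0.369
```

```bash
python3 look.py 7; python3 g.py 'print(RT.T@(st()[0]["position"]*1000-O))'
```

```text
t 14.92 pos [599.6 -45.7 222. ] jaw deg 104.0 zt [-0.003 -0.    -1.   ] F [-0.7  0.3 -0.8] w 0.369  q [-0.35  0.42  0.48  1.67 -0.21  1.11  2.01]
O [603.21849608  75.69537733   0.        ]
t 15.02 pos [599.5 -45.7 222.6] jaw deg 104.0 zt [-0.003 -0.    -1.   ] F [ 0.1  0.1 -0.9] w 0.363  q [-0.35  0.42  0.48  1.66 -0.21  1.11  2.01]
[ -33.01361882 -116.91123658  222.55570626]
```

View pics/l7.png

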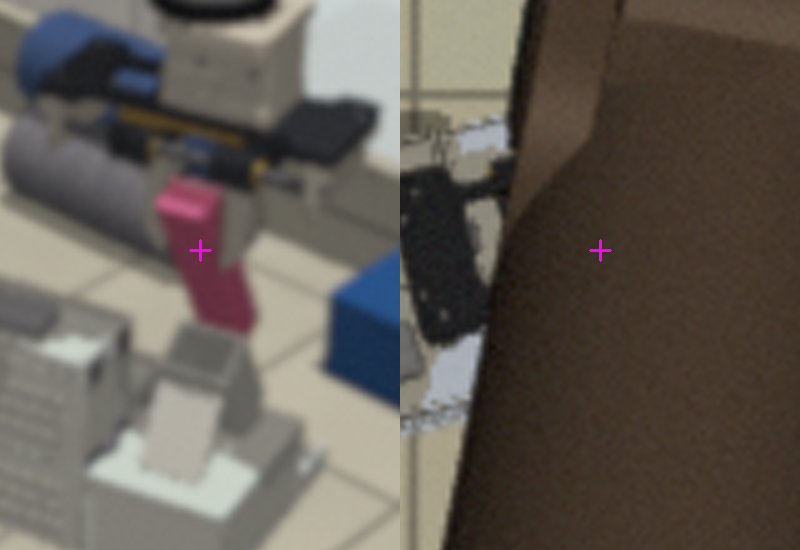

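Call:
{"op": "jog_arm", "data": {"increments": [{"slide": [4, 0, 4.5], "roll": 0, "gripper": 0.2}, {"slide": [12.5, 0, 8.3], "roll": 0, "gripper": 0.2}, {"slide": [20.6, 0, 12.9], "roll": 0, "gripper": 0.2}, {"slide": [28.1, 0, 18.3], "roll": 0, "gripper": 0.2}, {"slide": [35.1, 0, 24.4], "roll": 0, "gripper": 0.2}, {"slide": [41.4, 0, 31.2], "roll": 0, "gripper": 0.2}, {"slide": [47, 0, 38.6], "roll": 0, "gripper": 0.2}, {"slide": [49.5, 0, 42.5], "roll": 0, "gripper": 0.2}, {"slide": [49.5, 0, 42.5], "roll": 0, "gripper": 0.2}, {"slide": [49.5, 0, 42.5], "roll": 0, "gripper": 0.2}], "newtons": 20}}

```text
clock: 15.85
position: [0.5518, -0.0579, 0.1811]
ee_rot: [0.382, -3.116, -0.0]
force: [-0.3, 0.2, -0.3]
width: 0.369
```

```bash
python3 look.py 8; python3 g.py 'print(RT.T@(st()[0]["position"]*1000-O))'
```

```text
t 15.85 pos [551.8 -57.9 181.1] jaw deg 104.0 zt [-0.002  0.    -1.   ] F [-0.3  0.2 -0.3] w 0.369  q [-0.34  0.38  0.47  1.83 -0.21  0.98  2.03]
O [603.21849608  75.69537733   0.        ]
t 15.95 pos [552.3 -57.8 181.4] jaw deg 104.0 zt [-0.001  0.    -1.   ] F [-0.4 -0.5 -0.7] w 0.372  q [-0.34  0.38  0.47  1.83 -0.21  0.98  2.03]
[ -81.78804899 -117.13279633  181.41526452]
```

View pics/l8.png

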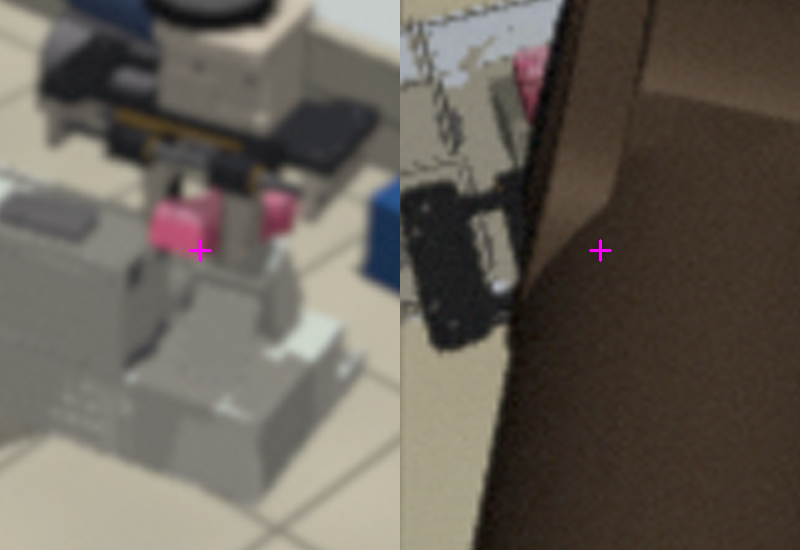

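Call:
{"op": "jog_arm", "data": {"increments": [{"slide": [2.4, 0, 4], "roll": 0, "gripper": 0.2}, {"slide": [6.4, 0, 12.3], "roll": 0, "gripper": 0.2}, {"slide": [8, 0, 16.6], "roll": 0, "gripper": 0.2}, {"slide": [9.6, 0, 21], "roll": 0, "gripper": 0.2}, {"slide": [11, 0, 25.5], "roll": 0, "gripper": 0.2}, {"slide": [12.1, 0, 30], "roll": 0, "gripper": 0.2}, {"slide": [13, 0, 33], "roll": 0, "gripper": 0.2}, {"slide": [13, 0, 35], "roll": 0, "gripper": 0.2}, {"slide": [13, 0, 35], "roll": 0, "gripper": 0.2}, {"slide": [13, 0, 35], "roll": 0, "gripper": 0.2}]}}

```text
clock: 16.78
position: [0.5395, -0.0612, 0.1465]
ee_rot: [0.382, -3.117, -0.0]
force: [-0.4, 0.3, -0.3]
width: 0.37
```

```bash
python3 look.py 9; python3 g.py 'print(RT.T@(st()[0]["position"]*1000-O))'
cat > bar.py <<'E'
from g import *
import sys
k=sys.argv[1];o=arm.observe();c=RT.T@(o["position"]*1000-O);g=c+[0,0,19]
for n in("side","top"):
    d=load(n,k);hsv=cv2.cvtColor(d["frame"],cv2.COLOR_BGR2HSV);m=(hsv[...,0]>150)&(hsv[...,0]<178)&(hsv[...,1]>70)
    m=cv2.erode(m.astype(np.uint8),np.ones((2,2)))>0
    p=(cloud(d)[m]*1000-O)@RT
    p=p[np.linalg.norm(p-g,axis=1)<150]
    if len(p)<5: print(n,len(p));continue
    print(n,len(p),"x",np.percentile(p[:,0],[2,98]).round(1),"z",np.percentile(p[:,2],[2,50,98]).round(1))
    for a in np.arange(-180,60,15):
        kk=p[(p[:,0]>=a)&(p[:,0]<a+15)]
        if len(kk)>3:print("  x",a,"n",len(kk),"z",np.percentile(kk[:,2],[5,50,95]).round(1),"y",np.percentile(kk[:,1],[5,95]).round(1))
print("grasp",g.round(1))
E
python3 bar.py 9
```

```text
t 16.78 pos [539.5 -61.2 146.5] jaw deg 104.0 zt [-0.001 -0.    -1.   ] F [-0.4  0.3 -0.3] w 0.37  q [-0.33  0.41  0.46  1.9  -0.23  0.89  2.06]
O [603.21849608  75.69537733   0.        ]
t 16.88 pos [539.5 -61.1 146.5] jaw deg 104.0 zt [-0.001  0.    -1.   ] F [-0.3 -0.1 -1. ] w 0.37  q [-0.33  0.41  0.46  1.9  -0.23  0.89  2.06]
[ -94.97760717 -117.23445509  146.53899405]
side 160 x [-132.8  -81.9] z [155.7 175.3 181. ]
  x -135 n 83 z [156.8 170.3 180.7] y [-134.7 -108. ]
  x -120 n 41 z [157.7 176.3 179.2] y [-134.7 -108.4]
  x -105 n 25 z [174.4 177.3 179.5] y [-131.  -103.8]
  x -90 n 11 z [174.5 176.5 179.3] y [-122.5 -110.3]
top 15 x [-19.3   4.5] z [171.6 176.7 180.2]
  x -30 n 4 z [171.6 176.6 178.3] y [-105.6 -102.8]
  x -15 n 10 z [173.5 176.6 178.4] y [-107.2 -101.9]
grasp [ -95.  -117.2  165.5]
```

View pics/l9.png

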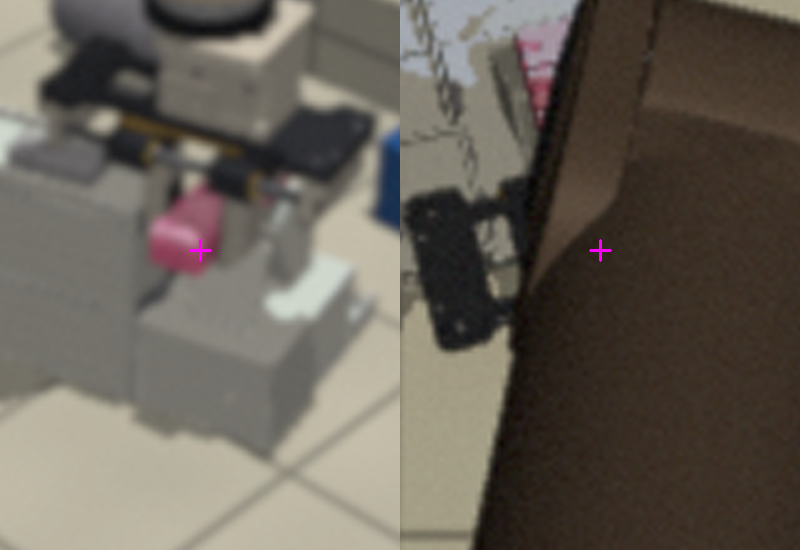

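Call:
{"op": "jog_arm", "data": {"increments": [{"slide": [0, 0, 0], "roll": 0, "gripper": 0.2}, {"slide": [0, 0, 0], "roll": 0, "gripper": 0.2}, {"slide": [0, 0, 0], "roll": 0, "gripper": 0.2}, {"slide": [0, 0, -1], "roll": 0, "gripper": 0.2}, {"slide": [0, 0, -3], "roll": 0, "gripper": 0.2}, {"slide": [0, 0, -6], "roll": 0, "gripper": 0.2}, {"slide": [0, 0, -10], "roll": 0, "gripper": 0.2}, {"slide": [0, 0, -14], "roll": 0, "gripper": 0.2}, {"slide": [0, 0, -17], "roll": 0, "gripper": 0.2}, {"slide": [0, 0, -20], "roll": 0, "gripper": 0.2}], "newtons": 60}}

```text
clock: 17.72
position: [0.54, -0.0611, 0.1673]
ee_rot: [-0.382, 3.118, 0.0]
force: [-1.0, 0.2, -0.2]
width: 0.368
```

```bash
python3 look.py 10; python3 bar.py 10
```

```text
t 17.72 pos [540.  -61.1 167.3] jaw deg 104.0 zt [ 0.001  0.    -1.   ] F [-1.   0.2 -0.2] w 0.368  q [-0.34  0.38  0.47  1.88 -0.21  0.93  2.05]
side 158 x [-133.8  -81.3] z [178.  196.2 201.2]
  x -135 n 82 z [178.5 191.2 200.1] y [-134.7 -107.4]
  x -120 n 37 z [180.1 196.9 199.5] y [-134.5 -110.7]
  x -105 n 24 z [196.6 198.1 201.2] y [-129.4 -105.7]
  x -90 n 12 z [196.7 197.8 199.1] y [-123.  -111.3]
top 16 x [-23.   -8.1] z [194.6 196.9 201.1]
  x -30 n 5 z [194.7 195.3 199.7] y [-104.  -102.3]
  x -15 n 11 z [195.1 198.3 200.8] y [-108.6 -101.9]
grasp [ -94.3 -117.4  186.4]
```

View pics/l10.png

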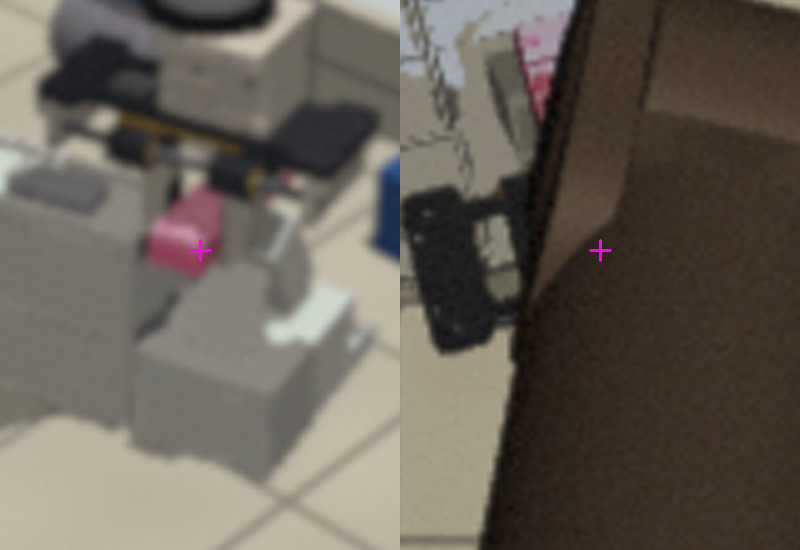

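Call:
{"op": "jog_arm", "data": {"increments": [{"slide": [0, 0, -5], "roll": 0, "gripper": 0.2}, {"slide": [0, 0, -15], "roll": 0, "gripper": 0.2}, {"slide": [0, 0, -30], "roll": 0, "gripper": 0.2}, {"slide": [0, 0, -48], "roll": 0, "gripper": 0.2}, {"slide": [0, 0, -66], "roll": 0, "gripper": 0.2}, {"slide": [0, 0, -84], "roll": 0, "gripper": 0.2}, {"slide": [0, 0, -102], "roll": 0, "gripper": 0.2}, {"slide": [0, 0, -117], "roll": 0, "gripper": 0.2}, {"slide": [0, 0, -127], "roll": 0, "gripper": 0.2}, {"slide": [0, 0, -132], "roll": 0, "gripper": 0.2}]}}

```text
clock: 18.65
position: [0.5404, -0.0613, 0.3006]
ee_rot: [-0.382, 3.116, -0.0]
force: [0.9, -0.3, -2.0]
width: 0.366
```

Call:
{"op": "jog_arm", "data": {"increments": [{"slide": [0, 0, 0], "roll": 0, "gripper": 0.2}, {"slide": [0, 0, 0], "roll": 0, "gripper": 0.2}, {"slide": [0, 0, 0], "roll": 0, "gripper": 0.2}, {"slide": [0, 0, 0], "roll": 0, "gripper": 0.2}, {"slide": [0, 0, 0], "roll": 0, "gripper": 0.2}, {"slide": [0, 0, 0], "roll": 0, "gripper": 0.2}, {"slide": [0, 0, 0], "roll": 0, "gripper": 0.2}, {"slide": [0, 0, 0], "roll": 0, "gripper": 0.2}, {"slide": [0, 0, 0], "roll": 0, "gripper": 0.2}, {"slide": [0, 0, 0], "roll": 0, "gripper": 0.2}]}}

```text
clock: 19.48
position: [0.5399, -0.0611, 0.2987]
ee_rot: [-0.382, 3.118, 0.0]
force: [-0.3, 0.5, -1.2]
width: 0.367
```

```bash
python3 look.py 11; python3 bar.py 11; python3 - <<'E'
from g import *
d=load("side",11);cv2.imwrite("pics/f11.png",cv2.resize(d["frame"][80:360,140:440],None,fx=2.6,fy=2,interpolation=2)[:,:]);
E
```

```text
t 19.48 pos [539.9 -61.1 298.7] jaw deg 104.0 zt [ 0.  0. -1.] F [-0.3  0.5 -1.2] w 0.367  q [-0.38  0.26  0.51  1.69 -0.13  1.23  1.97]
side 206 x [-133.8   -1.8] z [307.5 326.8 331.8]
  x -135 n 96 z [307.8 321.4 330.9] y [-134.9 -109. ]
  x -120 n 39 z [311.  328.3 330.9] y [-135.3 -109.3]
  x -105 n 28 z [327.3 329.5 331.8] y [-134.1 -106.5]
  x -90 n 20 z [327.5 329.  330.6] y [-122.2 -105.4]
  x -75 n 4 z [326.6 327.5 329.5] y [-114.6 -109.2]
  x -30 n 5 z [307.6 308.3 312. ] y [-134.9 -132.3]
  x -15 n 7 z [310.8 322.4 327.5] y [-135.1 -133.8]
  x 0 n 4 z [313.  317.1 319.5] y [-135.4 -133.8]
top 58 x [-34.3   8. ] z [324.1 328.9 332.2]
  x -45 n 4 z [328.  330.6 332.2] y [-102.3 -101.4]
  x -30 n 21 z [323.9 328.2 330.8] y [-108.4 -101.2]
  x -15 n 31 z [326.8 329.1 331.9] y [-112.4 -101.9]
grasp [ -94.6 -117.3  317.7]
```

View pics/f11.png

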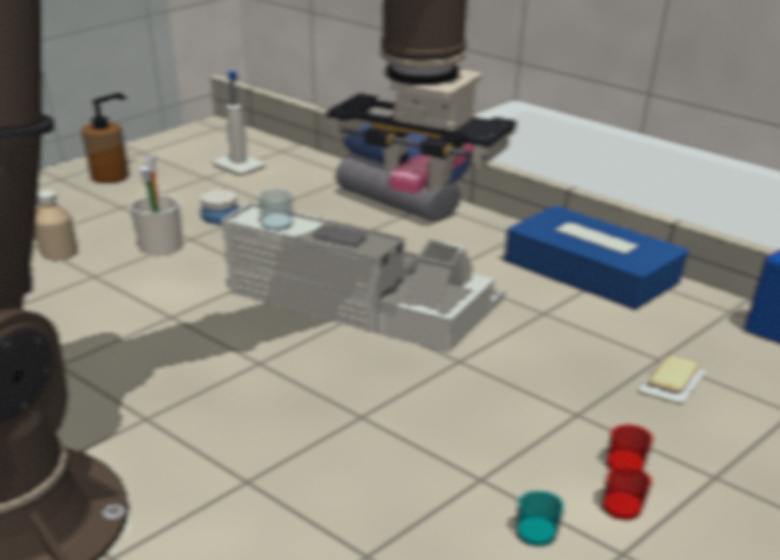

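View pics/l11.png

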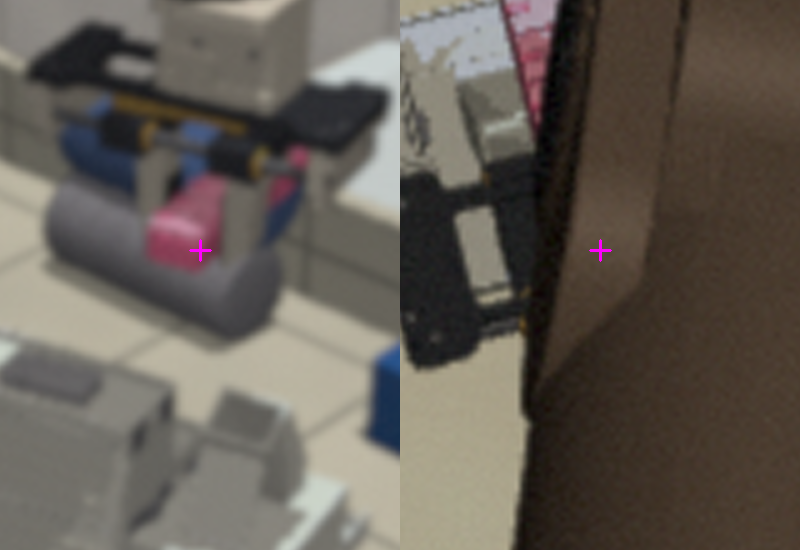

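The bar is level: its top face is at about 329 mm at both ends. Its underside is about 306 mm up, and the cup stands in the tray.

```bash
python3 - <<'E'
from cell import arm
print(arm.observe()["dq"].round(3)); print(arm.sign_off())
E
```

```text
[ 0.     0.001  0.001  0.001 -0.    -0.002 -0.002]
the job is handed in; nothing more can be done
None
```

The cup is standing in the top tray, the organiser is held level with its lids up, and the job is handed in at about 19.5 s of the 54 s allowed.

- **Cup:** I stood the clear glass cup upright on the free part of the narrow top tray and let go. It touched the floor of the tray with about 10 N before I opened the gripper. The last picture shows it upright beside the steel case.
- **Organiser:** I drew it out along the pocket's slope. The tool could not be tilted, so I levelled the organiser by lowering it onto the pocket's front rim, which turned it between the pads. I then gripped it at 60 N and lifted it.
- **Last checks:**
  - The lid face was at about 329 mm at both ends in both cameras, so it is level to within about 1°.
  - The underside was about 306 mm above the ledge, roughly 160 mm above the tray floor.
  - The arm was still, and the wrist felt only about the organiser's weight.
  - The other objects visible in the last side picture looked unmoved. I checked them only by eye.
- **Disagreement:** The two cameras differed by 3–4 mm on where the tiers were. I used the average, and nothing in the placing or the grasp suggested it was off.

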